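# Snap a round bar home in a spring-clip rack

### The arm

A 6-joint arm with a two-finger parallel gripper is mounted at the origin on a cart in front of the work surface, level with it; the furniture and walls round the work are solid. World frame = base frame: x ahead of the robot, y to its left, z up, the work surface at z = 0. Lengths are in m, angles in degrees, forces in N, time in s.
With the tool pointing down it reaches from about 0.3 to 0.75 m from the base axis. Payload 8.5 kg.
Tool frame: the origin (TCP) lies at the very end of the fingers, on their centre line; the grasp point (between the pads) lies 19 mm behind it; z points along the fingers, y is the line along which they close (so a half turn about z gives the same grasp; the last joint's range is limited). The gripper opens to 85 mm and grips with 20 to 120 N. Pads are 22 mm wide; open, the fingers measure 114 mm over their backs; the gripper's body (76 mm by 85 mm) begins 54 mm behind the grasp point. The pads swing forward as they close: fully open they stand 13 mm farther back than shut.
Start: joints at [-75.762, 21.807, 74.336, -0, 83.858, -12.336], TCP at [0.246, -0.492, 0.231] pointing down, gripper open.
Joint ranges: [-178.18, 178.18], [-50.72, 133.34], [12.68, 142.11], [-81.47, 261.47], [9.98, 163.14], [-165.26, 165.26]. Speed limits (degrees/s): [136.94, 136.94, 180, 180, 180, 180].

### API

Orientations are given as a 3x3 rotation matrix whose columns are the frame's x, y, z axes.
In Python, from rig import env, optics, spotter gives the robot as it stands.
- The arm moves only by the shell command python3 -m crank 'ROWS' [FORCE]. ROWS is JSON, one flat list of numbers, 5 for each row, row after row: the finger opening in cm, from 0 to 8.54, then the shift along the tool's x, y, z in cm, then the turn about the tool's z in rad. A call has exactly 8 rows; each row shifts and turns the commanded pose from where the row before left it, along the tool's axes as they then stand; what a row does not reach is not made up. A row lasts 1/12 s, in which the tool goes at most 41.7 mm and 7.16 degrees, less where a joint would pass 70% of its speed; a pose out of reach is approached as far as the arm can. A call is refused whole if a number of a shift passes 4.17 or a number of a turn 0.125, either way. A call with a gripper value outside its range is refused whole. The fingers move at their own pace and stop on an object; FORCE is the grip in N (left out, the last holds). Time passes only in rows, so rows that do not move let the fingers close, or fill a call up. It gives the time, the measured TCP pose, the force, the opening and the grip force at its end, in the units of the state.
- env.observe(): the state, without advancing time (a new reading comes with each control period).
- optics.get_image(name): name is "side" or "top"; returns a dict with "color" (384x512x3 uint8, red, green, blue), "intrinsics" (3x3 intrinsics, pixels), "pose" (4x4, takes a point from camera to world coordinates). Camera axes: x right, y up, looking along -z (the intrinsics and any distortion apply to the point x, -y, -z); pixel columns grow to the right and rows downward; lengths in m; the calibration is good to about 2 mm. A picture is of the moment at which its call begins. There is no depth.
- env.close_job(): hands the job in; it is judged then, once.
Trained networks look in a picture, given as the dict that the camera call returned (one of the last four; its "shot" number tells which), for a name from the list of things; names that differ only in an ending like _2 or _b are one class to them, and where a whole thing is asked for, a point or a joint stands for the part that bears it (a point fixed in the world has none). Each returns a list of dicts, best first, with "score" (0 to 1); they miss things now and then, are a little off and sometimes report something else, mostly with a low value. They report only what shows in the picture. A call takes as long as a camera call.
- spotter.look_for(picture, query): "at" ([column, row] as shares, 0 to 1, of the picture: columns of its width, rows of its height, amid what is visible of it).
The state is a dict: "time_s": time; "q": joint angles; "qvel": joint speeds; "joint_efforts": joint torques, N m; "position": TCP position; "tool_rot": TCP orientation; "ft_force": force on the tool from outside, world axes, zero at the start; "wrist_torque": the same for the moment, N m; "grip_width": finger opening in m; "gripper_force": force on a finger pad.
Only numpy, scipy, OpenCV 4.12 (cv2) and the standard library are available. Lean on these libraries where they do the work, as an engineer would, in place of code of your own. Each camera call takes 0.05 s, during which the arm holds its last target. There are 200 camera calls.

### The job

Put the plain straight round bar away in the clip rack: hold it level across the two open spring clips and press it straight down until both clips have snapped over it and it lies fully home on its seats, then let go. The clips are set at a height nobody has measured, so feel for the snap and stop once the bar is seated: press with no more than 20 N, and do not drop or knock the bar in. Leave the other tools where they lie.

Things in the scene. Friction and masses are not known exactly. Their poses are not given: they have to be found in the camera images.
- bar: Plain straight round bar of dark steel, 15 mm in diameter, 151 mm long, the same thickness from end to end (the punch and the drift beside it are tapered), about 0.2 kg, lying flat on the table. Its own y axis runs along it; origin on its surface at mid length. Lies at one of three places, which vary.
- bar_center (a point): Centre of the bar, on its axis at mid length (7.5 mm above the table while the bar lies there).
- rack: Clip rack of plain steel, fixed to the table: base plate 80 x 200 x 8 mm, origin at the centre of its underside, z up, its y axis along its length. The bar goes along this y axis (either way round), centred over the origin. Two spring clips at y = -50 and +50 mm; between them (y -43 to +43 mm) nothing rises nearer than 22 mm to the axis of the bar when home, so fingers holding its middle have room.
- rack_home (a point): Fixed point of the rack, 50 mm above its origin. Both clips and their seats sit on one bridge set by hand an unmeasured 0 to 28 mm up from its lowest setting (it does not move under the press), so the bar's centre is 0 to 28 mm above this point when home on the seats, and about 13 mm more when it merely rests on the closed rollers.
- rack_clip_l (a point): Point 50 mm above the rack's underside, in the clip at y = +50 mm. A clip is 14 mm long in y: two sprung jaws with 8 mm steel rollers inside, 8 mm apart when shut, below flared tops about 28 mm apart. Pressing both clips at once, the force rises to a peak of about 12 to 18 N, 2 to 4 mm below first touch, then drops as the rollers pass the bar's middle, and the clips pull the bar down.
- rack_clip_r (a point): The same point in the other clip, at y = -50 mm; one clip may snap before the other. Seats have firm rubber pads: about 13 mm below first touch the bar is home and the force climbs again. Home, with nobody pressing, rollers and pads hold the bar with about 30 N of contact force added up; a bar only lying on the rollers makes about 3 N.
- rack_cheek (a point): Top of the inner face of the end cheek at y = +82 mm, 88 mm above the underside; its twin stands at y = -82 mm. Cheeks are 34 mm wide in x, 6 mm thick. The 151 mm bar goes down between them with 6.5 mm of play at each end.
- punch: Round punch, 18 x 141 x 18 mm, tapered to one end; lies beside the bar. Leave alone.
- drift: Round drift, 21 x 138 x 21 mm, tapered to both ends; lies beside the bar. Leave alone.
- spanner: Open-ended spanner, 40 x 216 x 8 mm, lying flat. Leave alone.
- oil_can: Pump oil can, 61 mm across, 181 mm high with its spout. Leave alone.
- horseshoe: Horseshoe, 118 x 124 x 9 mm, lying flat. Leave alone.

How it is judged (in metres and radians):
On the way:
1. the bar is lifted clear of the table (height (world z) of bar_center above 0.03 m), for 0.1 s.
At the end, for the whole second after the job is handed in: The bar is gripped by both clips (rollers and pads on the bar add up to over 15 N with the robot off it), at rest: its centre 45 to 81 mm above the rack's underside and within 12 mm of the rack's middle, its axis within 0.05 rad of the rack's y axis (z of bar_center in the frame of rack between 0.045 and 0.081 m and horizontal distance between bar_center and rack below 0.012 m and angle between the y axis of bar and the y axis of rack, either way round below 0.05 rad and contact force between bar and rack above 15 N and linear speed of bar below 0.02 m/s); the robot touches nothing.
It fails at once if the bar is rammed into the rack: rollers and pads on the bar add up to more than 54 N (about 22 N of press on top of the clips' own grip) (contact force between bar and rack above 54 N).
It fails at once if the bar falls freely onto the rack (faster than 0.5 m/s, not held, above the clips) (horizontal distance between bar_center and rack below 0.06 m and z of bar_center in the frame of rack above 0.095 m and linear speed of bar above 0.5 m/s and contact force between the fingers and bar below 0.1 N).
It fails at once if another tool is moved by more than 25 mm (distance of any of punch, drift, spanner, oil_can, horseshoe from where it was at the start of the episode above 0.025 m).
It also fails if it takes over 56 s, if anything falls off the work surface, if the arm or the gripper's body presses on something with over 40 N, if the wrist force passes 120 N, or if a joint passes its speed limit or range.

## Working session

There is one attempt and no reset: what is moved stays moved. The work goes in short steps, Python scripts to look and compute and a shell command to move; the robot and the scene stay as the last step left them, time stands still between calls to the robot, and variables do not carry over. Pictures are saved under pics/ and viewed, at most 10 in all, crops included, and the job is handed in when it is done.

```bash
mkdir -p pics; cat > h.py <<'E'
from rig import env, optics, spotter
import numpy as np, cv2
def ray(p,u,v):
    K=np.array(p["intrinsics"]);T=np.array(p["pose"])
    d=np.linalg.inv(K)@[u,v,1]; d=T[:3,:3]@np.array([d[0],-d[1],-d[2]])
    return T[:3,3],d
def onz(p,u,v,z):
    o,d=ray(p,u,v); return o+d*(z-o[2])/d[2]
def tri(a,b):
    (o,d),(q,e)=a,b
    s=np.linalg.lstsq(np.c_[d,-e],q-o,rcond=None)[0]
    A=o+s[0]*d;B=q+s[1]*e
    return (A+B)/2,np.linalg.norm(A-B)
E
python3 - <<'E'
from h import *
P={}
for n in("side","top"):
    p=optics.get_image(n);P[n]=p
    cv2.imwrite(f"pics/{n}0.png",p["color"][:,:,::-1])
    print(n,[k for k in p if k not in("color",)],np.round(p["intrinsics"],1).tolist(),np.round(p["pose"],3).tolist(), p.get("distortion"))
    for q in("bar","punch","drift","rack","rack_clip_l","rack_clip_r","rack_home","rack_cheek"):
        print(q,[(round(r["at"][0]*512),round(r["at"][1]*384),round(r["score"],2)) for r in spotter.look_for(p,q)[:3]])
print(np.round(env.observe()["tool_rot"],3).tolist(),env.observe()["time_s"])
E
```

```text
side ['intrinsics', 'pose', 'shot'] [[453.9, 0.0, 250.3], [0.0, 453.9, 190.9], [0.0, 0.0, 1.0]] [[0.998, 0.016, -0.057, 0.488], [-0.059, 0.346, -0.936, -1.176], [0.005, 0.938, 0.347, 0.534], [0.0, 0.0, 0.0, 1.0]] None
bar [(235, 275, 0.84)]
punch [(243, 235, 0.81)]
drift [(247, 252, 0.73), (220, 194, 0.2)]
rack [(221, 192, 0.64), (294, 232, 0.23)]
rack_clip_l [(222, 192, 0.97)]
rack_clip_r [(222, 192, 0.97)]
rack_home [(221, 190, 0.92)]
rack_cheek [(222, 192, 0.56)]
top ['intrinsics', 'pose', 'shot'] [[462.9, 0.0, 260.2], [0.0, 462.9, 192.8], [0.0, 0.0, 1.0]] [[-0.002, 0.996, -0.086, 0.458], [-1.0, -0.001, 0.007, -0.004], [0.007, 0.086, 0.996, 1.43], [0.0, 0.0, 0.0, 1.0]] None
bar [(353, 216, 0.79)]
punch [(287, 207, 0.67)]
drift [(322, 208, 0.64)]
rack [(195, 227, 0.57), (374, 165, 0.56)]
rack_clip_l [(195, 226, 0.56), (172, 158, 0.3)]
rack_clip_r [(195, 226, 0.56), (172, 158, 0.3)]
rack_home [(195, 225, 0.84)]
rack_cheek [(193, 227, 0.9)]
[[0.894, 0.447, -0.0], [0.447, -0.894, -0.0], [-0.0, 0.0, -1.0]] 0.9
```

View pics/top0.png

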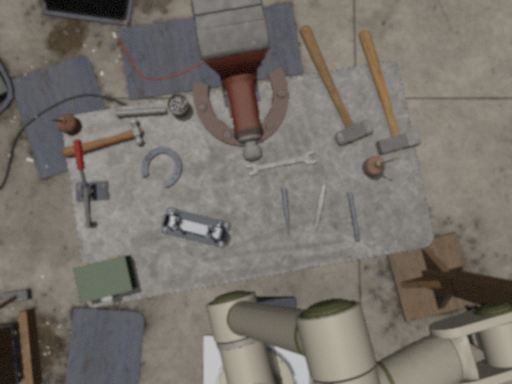

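View pics/side0.png

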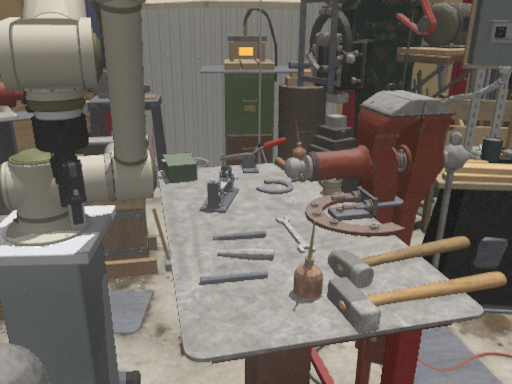

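The top view shows three slim tools at (286,212), (320,206) and (353,217), with the rack at (195,227). In the side view the tools are at rows 236, 254 and 277, and the rack is at (222,192). The networks pick the rightmost (nearest) tool as the bar, so I'll enlarge both views to check its thickness and get accurate ends.

```bash
python3 - <<'E'
import cv2,numpy as np
t=cv2.imread("pics/top0.png");s=cv2.imread("pics/side0.png")
a=cv2.resize(t[180:250,270:370],None,fx=4,fy=4,interpolation=2)   #400x280
b=cv2.resize(t[195:260,150:250],None,fx=4,fy=4,interpolation=2)   #400x260
c=cv2.resize(s[225:295,190:290],None,fx=4,fy=4,interpolation=2)
d=cv2.resize(s[155:220,190:250],None,fx=4,fy=4,interpolation=2)
o=np.zeros((560,800,3),np.uint8)
for im,x,y in((a,0,0),(b,400,0),(c,0,280),(d,400,280)): o[y:y+im.shape[0],x:x+im.shape[1]]=im
cv2.imwrite("pics/c1.png",o)
E
```

```text
(no output)
```

View pics/c1.png

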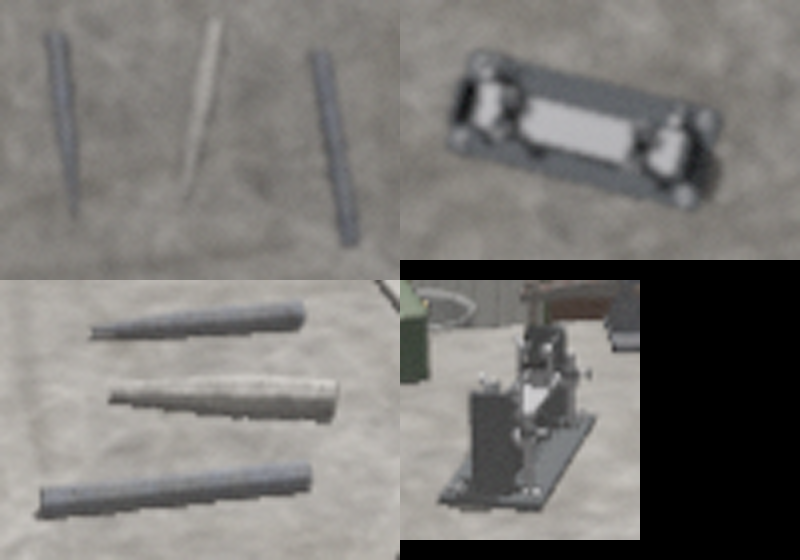

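The crops confirm it: the right-hand (nearest) tool has the same thickness from end to end, so it is the bar, and the other two taper. Next I'll compute the bar and rack poses from the ends and corners in both views.

```bash
python3 - <<'E'
from h import *
t=optics.get_image("top");s=optics.get_image("side")
A=lambda x,y:(270+x/4-.4,180+y/4-.4); B=lambda x,y:(150+(x-400)/4-.4,195+y/4-.4)
C=lambda x,y:(190+x/4-.4,225+(y-280)/4-.4); D=lambda x,y:(190+(x-400)/4-.4,155+(y-280)/4-.4)
def rep(n,e):
    e=np.array(e); d=e[1]-e[0]; print(n,e.round(4).tolist(),"mid",e.mean(0).round(4),"L",np.linalg.norm(d).round(4),"ang",np.degrees(np.arctan2(d[1],d[0])).round(2))
rep("bar top",[onz(t,*A(319,50),.009),onz(t,*A(348,244),.009)])
rep("bar side",[onz(s,*C(40,502),.0075),onz(s,*C(311,477),.0075)])
c=[onz(t,*B(*p),.008) for p in((480,50),(720,112),(692,210),(450,149))]
print("plate top",np.round(c,4).tolist(),np.mean(c,0).round(4))
for i in range(4): rep(i,[c[i],c[(i+1)%4]])
c=[onz(s,*D(*p),z) for p,z in(((439,502),.004),((543,507),.004),((597,417),.008))]
rep("s short",c[:2]);rep("s long",c[1:])
print("s center",(c[0]+c[2])/2)
def px(p,X):
    T=np.array(p["pose"]);q=T[:3,:3].T@(np.array(X)-T[:3,3]);q=np.array([q[0],-q[1],-q[2]]);return (np.array(p["intrinsics"])@q)[:2]/q[2]
E
```

```text
bar top [[0.5825, -0.289, 0.009], [0.4336, -0.3085, 0.009]] mid [ 0.508  -0.2987  0.009 ] L 0.1501 ang -172.54
bar side [[0.4303, -0.3085, 0.0075], [0.5806, -0.2899, 0.0075]] mid [ 0.5054 -0.2992  0.0075] L 0.1515 ang 7.09
plate top [[0.5368, 0.2643, 0.008], [0.4891, 0.0799, 0.008], [0.4145, 0.101, 0.008], [0.4611, 0.286, 0.008]] [0.4754 0.1828 0.008 ]
0 [[0.5368, 0.2643, 0.008], [0.4891, 0.0799, 0.008]] mid [0.5129 0.1721 0.008 ] L 0.1904 ang -104.52
1 [[0.4891, 0.0799, 0.008], [0.4145, 0.101, 0.008]] mid [0.4518 0.0905 0.008 ] L 0.0775 ang 164.25
2 [[0.4145, 0.101, 0.008], [0.4611, 0.286, 0.008]] mid [0.4378 0.1935 0.008 ] L 0.1908 ang 75.86
3 [[0.4611, 0.286, 0.008], [0.5368, 0.2643, 0.008]] mid [0.499  0.2751 0.008 ] L 0.0787 ang -16.02
s short [[0.4109, 0.0969, 0.004], [0.4892, 0.0834, 0.004]] mid [0.4501 0.0902 0.004 ] L 0.0795 ang -9.77
s long [[0.4892, 0.0834, 0.004], [0.5363, 0.2678, 0.008]] mid [0.5128 0.1756 0.006 ] L 0.1903 ang 75.68
s center [0.47358506 0.18235558 0.006     ]
```

Both cameras agree. The bar is at (0.507, -0.299) with its axis at 7.3°, and the rack is at (0.475, 0.183) with its axis at about 75.6°. Now moving over the bar.

```bash
python3 -m crank '[4.5,4,-0.7,0,0, 4.5,4,-0.7,0,0, 4.5,4,-0.7,0,0, 4.5,4,-0.7,0,0, 4.5,4,-0.7,0,0, 4.5,4,-0.7,0,0, 4.5,4,-0.7,0,0, 4.5,4,-0.7,0,0]' 40
python3 -m crank '[4.5,0,0,1.5,0.112, 4.5,0,0,1.5,0.112, 4.5,0,0,1.5,0.112, 4.5,0,0,1.5,0,4.5,0,0,1.5,0,4.5,0,0,1.5,0,4.5,0,0,0,0,4.5,0,0,0,0]'
cat >> h.py <<'E'
def need(x,y,z,a):
    s=env.observe();R=np.array(s["tool_rot"]);d=R.T@(np.array([x,y,z])-s["position"])
    b=np.degrees(np.arctan2(R[1,0],R[0,0]))
    print("t",s["time_s"],"pos",np.round(s["position"],4),"ang",b.round(2),"| at turned axes:",end=" ")
    c=np.radians(a);w=np.array([x,y,z])-s["position"]
    print("now-axes cm",(d*100).round(2),"after-turn cm",(100*np.array([np.cos(c)*w[0]+np.sin(c)*w[1],np.sin(c)*w[0]-np.cos(c)*w[1],-w[2]])).round(2),"turn",np.radians(b-a).round(3),"F",np.round(s["ft_force"],1),"M",np.round(s["wrist_torque"],2),"w",s["grip_width"],"g",s["gripper_force"])
E
python3 -c "
from h import *
need(.507,-.299,.003,7.3)"
```

```text
time_s: 1.67
position: [0.5086, -0.2971, 0.2315]
tool_rot: [[0.894, 0.447, 0.0], [0.447, -0.894, -0.0], [0.0, 0.0, -1.0]]
ft_force: [-0.5, -1.0, -0.1]
grip_width: 0.0451
gripper_force: 0.0
time_s: 2.33
position: [0.5071, -0.2986, 0.1412]
tool_rot: [[0.992, 0.127, -0.001], [0.127, -0.992, 0.001], [-0.001, -0.001, -1.0]]
ft_force: [0.4, -0.3, -0.0]
grip_width: 0.0449
gripper_force: 0.0
t 2.3333 pos [ 0.5071 -0.2986  0.1412] ang 7.32 | at turned axes: now-axes cm [-0.    0.05 13.82] after-turn cm [-1.000e-02  4.000e-02  1.382e+01] turn 0.0 F [ 0.4 -0.3 -0. ] M [-0.    0.03 -0.01] w 0.044948034550367874 g 0.0
```

```bash
python3 -m crank '[4.5,0,0,2.4,0, 4.5,0,0,2.4,0, 4.5,0,0,2.4,0, 4.5,0,0,2.2,0, 4.5,0,0,2.0,0, 4.5,0,0,1.2,0, 4.5,0,0,0.7,0, 4.5,0,0,0.4,0]' 
python3 -m crank '[0,0,0,0,0, 0,0,0,0,0, 0,0,0,0,0, 0,0,0,0,0, 0,0,0,0,0, 0,0,0,0,0, 0,0,0,0,0, 0,0,0,0,0]' 100
python3 -m crank '[0,0,0,-0.3,0, 0,0,0,-0.7,0, 0,0,0,-1.5,0, 0,0,0,-2,0, 0,0,0,-2,0, 0,0,0,-1.5,0, 0,0,0,0,0, 0,0,0,0,0]' 
python3 - <<'E'
from h import *
need(.475,.183,.2,75.6)
t=optics.get_image("top");s=optics.get_image("side")
cv2.imwrite("pics/g.png",np.vstack([cv2.resize(p["color"][v-40:v+40,u-60:u+60],None,fx=3.6,fy=3.6,interpolation=2) for p,u,v in((t,355,210),(s,245,240))])[:,:,::-1])
E
```

```text
time_s: 3.0
position: [0.5075, -0.299, 0.0045]
tool_rot: [[0.992, 0.127, 0.001], [0.127, -0.992, -0.0], [0.0, 0.001, -1.0]]
ft_force: [0.4, 1.0, 0.0]
grip_width: 0.0453
gripper_force: 0.0
time_s: 3.67
position: [0.5078, -0.2991, 0.0059]
tool_rot: [[0.992, 0.128, 0.002], [0.128, -0.992, -0.002], [0.002, 0.002, -1.0]]
ft_force: [-0.6, 0.8, 5.7]
grip_width: 0.0112
gripper_force: 98.1
time_s: 4.33
position: [0.5072, -0.2987, 0.0848]
tool_rot: [[0.992, 0.127, 0.001], [0.127, -0.992, -0.001], [0.001, 0.001, -1.0]]
ft_force: [0.1, -0.2, -3.2]
grip_width: 0.0109
gripper_force: 98.2
t 4.3333 pos [ 0.5072 -0.2987  0.0848] ang 7.32 | at turned axes: now-axes cm [  2.95 -48.17 -11.56] after-turn cm [ 45.85 -15.1  -11.52] turn -1.192 F [ 0.1 -0.2 -3.2] M [ 0.07  0.04 -0.  ] w 0.010897539612636587 g 98.17003771662712
```

View pics/g.png

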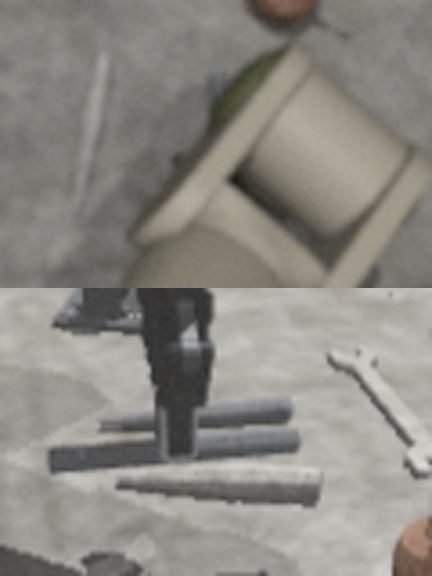

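The picture shows the bar held at mid-length by the fingertips, a little clear of the table, with the other tools untouched. I'll check the tilt and where the anvil horn is, then lift and back off toward the base.

```bash
python3 - <<'E'
from h import *
t=optics.get_image("top");s=optics.get_image("side")
print("horn tip",tri(ray(t,251,158),ray(s,287,165)))
a=np.radians(7.3);n=np.array([-np.sin(a),np.cos(a),0]);c=np.array([.5072,-.2987,.0])
for u,v in((198.9,247.8),(268.1,241.9)):
    o,d=ray(s,u,v);X=o+d*(n@(c-o))/(n@d);print(X.round(4),((X-c)@[np.cos(a),np.sin(a),0]).round(4))
E
python3 -m crank '[0,-1.3,0,-1,0, 0,-1.3,0,-1,0, 0,-1.3,0,-1,0, 0,-1.3,0,-1,0, 0,-1.3,0,-1,0, 0,-1.3,0,-1,0, 0,-1.3,0,-1,0, 0,-1.3,0,-1,0]'
python3 -m crank '[0,0,0,0,-0.12, 0,0,0,0,-0.12, 0,0,0,0,-0.12, 0,0,0,0,-0.12, 0,0,0,0,-0.12, 0,0,0,0,-0.12, 0,0,0,0,-0.12, 0,0,0,0,-0.12]'
python3 -m crank '[0,0,0,0,-0.12, 0,0,0,0,-0.112, 0,0,0,0,0, 0,0,0,0,0, 0,0,0,0,0, 0,0,0,0,0, 0,0,0,0,0, 0,0,0,0,0]'
python3 -c "
from h import *
need(.475,.183,.165,75.6)"
```

```text
horn tip (array([0.66170263, 0.01245562, 0.16886898]), np.float64(0.002370168038621798))
[ 0.4315 -0.3084  0.0863] -0.0764
[ 0.5809 -0.2893  0.0869] 0.0743
time_s: 5.2
position: [0.4032, -0.3117, 0.164]
tool_rot: [[0.992, 0.127, -0.001], [0.127, -0.992, 0.001], [-0.001, -0.001, -1.0]]
ft_force: [0.1, -0.9, -2.2]
grip_width: 0.0107
gripper_force: 98.1
time_s: 5.87
position: [0.4038, -0.3117, 0.1635]
tool_rot: [[0.459, 0.888, -0.001], [0.888, -0.459, 0.001], [0.001, -0.002, -1.0]]
ft_force: [-0.7, -0.3, -2.0]
grip_width: 0.0108
gripper_force: 98.2
time_s: 6.53
position: [0.404, -0.3119, 0.1643]
tool_rot: [[0.249, 0.968, -0.0], [0.968, -0.249, 0.0], [0.0, -0.0, -1.0]]
ft_force: [0.2, 0.4, -2.0]
grip_width: 0.0107
gripper_force: 98.2
t 6.5333 pos [ 0.404  -0.3119  0.1643] ang 75.57 | at turned axes: now-axes cm [49.69 -5.46 -0.07] after-turn cm [49.7  -5.43 -0.07] turn -0.001 F [ 0.2  0.4 -2. ] M [ 0.04 -0.04  0.03] w 0.010720828146309733 g 98.17209765315056
```

The bar is level, centred in the grip within about 1 mm, and sits about 2 mm above the TCP. The horn tip at x=0.66 is well clear of the path, so I'm carrying the bar over the rack.

```bash
python3 -m crank '[0,2,-0.2,0,0, 0,3,-0.33,0,0, 0,3.5,-0.38,0,0, 0,3.5,-0.38,0,0, 0,3.5,-0.38,0,0, 0,3.5,-0.38,0,0, 0,3.5,-0.38,0,0, 0,3.5,-0.38,0,0]'
python3 -m crank '[0,3.5,-0.38,0,0, 0,3.5,-0.38,0,0, 0,3.5,-0.38,0,0, 0,3.5,-0.38,0,0, 0,3.5,-0.38,0,0, 0,3,-0.33,0,0, 0,2,-0.21,0,0, 0,1,-0.11,0,0]'
python3 - <<'E'
from h import *
need(.475,.183,.165,75.6)
t=optics.get_image("top");s=optics.get_image("side")
cv2.imwrite("pics/s2.png",s["color"][:,:,::-1]);cv2.imwrite("pics/t2.png",t["color"][:,:,::-1])
cv2.imwrite("pics/r.png",np.hstack([cv2.resize(p["color"][v-60:v+60,u-40:u+40],None,fx=5,fy=5,interpolation=2) for p,u,v in((t,195,227),(s,221,175))])[:,:,::-1])
E
```

```text
time_s: 7.2
position: [0.4413, -0.0514, 0.1645]
tool_rot: [[0.249, 0.968, 0.0], [0.968, -0.249, -0.0], [-0.0, 0.001, -1.0]]
ft_force: [0.9, -0.4, -1.2]
grip_width: 0.0108
gripper_force: 98.2
time_s: 7.87
position: [0.475, 0.1833, 0.1643]
tool_rot: [[0.247, 0.969, 0.0], [0.969, -0.247, 0.0], [0.0, 0.0, -1.0]]
ft_force: [-1.2, -0.7, -2.1]
grip_width: 0.0109
gripper_force: 98.2
t 7.8667 pos [0.475  0.1833 0.1643] ang 75.73 | at turned axes: now-axes cm [-0.02  0.01 -0.07] after-turn cm [-0.02  0.01 -0.07] turn 0.002 F [-1.2 -0.7 -2.1] M [-0.04 -0.01  0.01] w 0.010942385874240387 g 98.1709711253643
```

View pics/r.png

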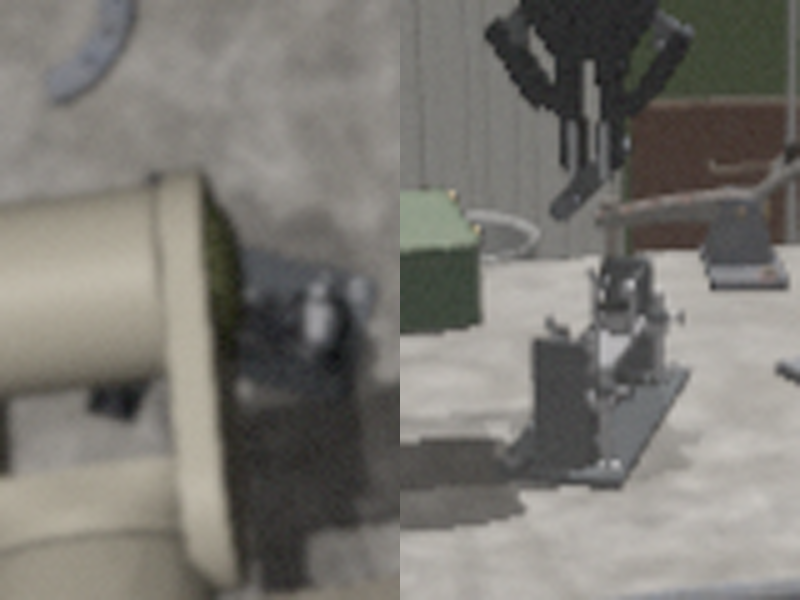

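The right half shows the bar above the rack, with its near end at crop (565,213), over the near cheek whose top is around (566,340). I'll overlay the modelled geometry to check alignment.

```bash
cat >> h.py <<'E'
def px(p,X):
    T=np.array(p["pose"]);q=T[:3,:3].T@(np.array(X)-T[:3,3]);q=np.array([q[0],-q[1],-q[2]]);return (np.array(p["intrinsics"])@q)[:2]/q[2]
E
python3 - <<'E'
from h import *
t=optics.get_image("top");s=optics.get_image("side")
im={"s":cv2.imread("pics/s2.png"),"t":cv2.imread("pics/top0.png")}
a=np.radians(75.6);Y=np.array([np.cos(a),np.sin(a),0]);X=np.array([Y[1],-Y[0],0]);Z=np.array([0,0,1]);c=np.array([.475,.183,0])
W=lambda x,y,z:c+X*x+Y*y+Z*z
polys=[[W(x,y,.008) for x,y in((-.04,-.1),(.04,-.1),(.04,.1),(-.04,.1))]]
polys+=[[W(x,y,z) for x,z in((-.017,.008),(-.017,.088),(.017,.088),(.017,.008))] for y in(-.088,.082)]
polys+=[[W(0,-.0755,.166),W(0,.0755,.166)]]
out=[]
for k,p,u,v in(("s",s,221,175),("t",t,195,227)):
    f=5;o=cv2.resize(im[k][v-60:v+60,u-40:u+40],None,fx=f,fy=f,interpolation=2)
    for i,P in enumerate(polys):
        if k=="t" and i==3: continue
        q=np.array([(px(p,x)-[u-40,v-60]+.5)*f for x in P]).astype(int)
        cv2.polylines(o,[q],True,(0,0,255) if i%2 else (0,255,255),1)
    out.append(o)
cv2.imwrite("pics/ov.png",np.hstack(out))
E
```

```text
(no output)
```

View pics/ov.png

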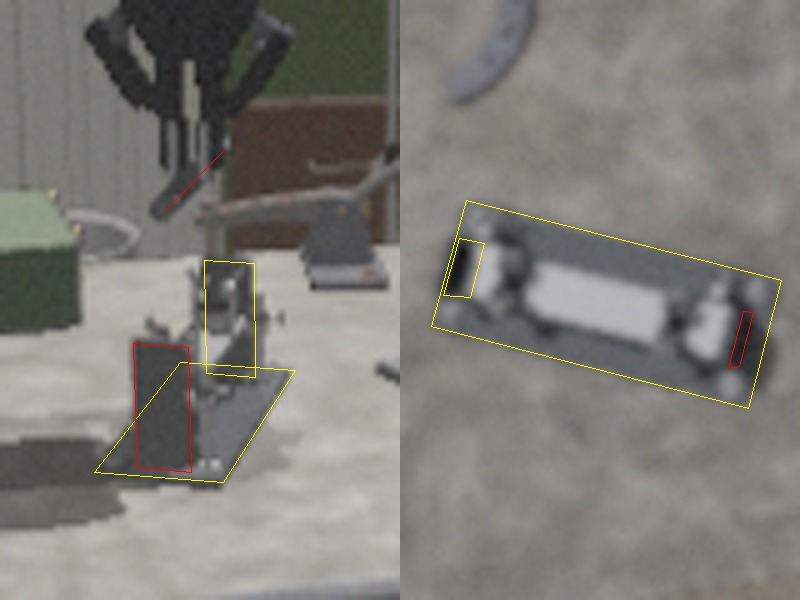

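The overlay fits to within 2–3 mm and the bar end sits over the cheek gap, so I'm descending and then slowing to feel for contact.

```bash
python3 -m crank '[0,0.1,0,0.5,0, 0,0,0,1,0, 0,0,0,1,0, 0,0,0,1,0, 0,0,0,1,0, 0,0,0,0.8,0, 0,0,0,0.4,0, 0,0,0,0.2,0]' 120
python3 -m crank '[0,0,0,0.1,0, 0,0,0,0.1,0, 0,0,0,0.1,0, 0,0,0,0.1,0, 0,0,0,0.1,0, 0,0,0,0.1,0, 0,0,0,0.1,0, 0,0,0,0.1,0]' | grep -E "pos|ft"
```

```text
time_s: 8.73
position: [0.4752, 0.1813, 0.1047]
tool_rot: [[0.249, 0.968, -0.001], [0.968, -0.249, -0.0], [-0.0, -0.001, -1.0]]
ft_force: [0.3, -0.1, -2.4]
grip_width: 0.0099
gripper_force: 120.3
position: [0.4753, 0.1819, 0.0972]
ft_force: [0.2, -0.5, -2.5]
```

```bash
python3 -m crank '[0,0,0,0.06,0, 0,0,0,0.06,0, 0,0,0,0.06,0, 0,0,0,0.06,0, 0,0,0,0.06,0, 0,0,0,0.06,0, 0,0,0,0.06,0, 0,0,0,0.06,0]' | grep -E "pos|ft"
```

```text
position: [0.4753, 0.1819, 0.0925]
ft_force: [0.0, 1.2, -2.1]
```

```bash
python3 -m crank '[0,0,0,0.05,0, 0,0,0,0.05,0, 0,0,0,0.05,0, 0,0,0,0.05,0, 0,0,0,0.05,0, 0,0,0,0.05,0, 0,0,0,0.05,0, 0,0,0,0.05,0]' | grep -E "pos|ft"
```

```text
position: [0.4753, 0.1819, 0.0885]
ft_force: [-0.0, -0.1, -1.2]
```

```bash
python3 -m crank '[0,0,0,0.05,0, 0,0,0,0.05,0, 0,0,0,0.05,0, 0,0,0,0.05,0, 0,0,0,0.05,0, 0,0,0,0.05,0, 0,0,0,0.05,0, 0,0,0,0.05,0]' | grep -E "pos|ft"
```

```text
position: [0.4749, 0.182, 0.0846]
ft_force: [-4.2, 1.0, 4.6]
```

```bash
python3 -c "
from h import *
need(.475,.183,.08,75.6)"
```

```text
t 11.4 pos [0.4749 0.182  0.0846] ang 75.62 | at turned axes: now-axes cm [ 0.1  -0.01  0.46] after-turn cm [ 0.1  -0.01  0.46] turn 0.0 F [-4.2  1.   4.6] M [ 0.18  0.64 -0.07] w 0.009917896861244942 g 121.15796148777008
```

Contact at TCP z of about 0.086, with a 4 N sideways push toward -x. I'll shift 1 mm that way and continue gently.

```bash
python3 -m crank '[0,0,-0.05,0,0, 0,0,-0.05,0,0, 0,0,0,0,0, 0,0,0,0.03,0, 0,0,0,0.03,0, 0,0,0,0.03,0, 0,0,0,0,0, 0,0,0,0,0]' | grep -E "pos|ft"
```

```text
position: [0.4746, 0.1821, 0.0841]
ft_force: [-1.8, -0.9, 5.9]
```

```bash
python3 -c "
from h import *
need(.475,.183,.08,75.6)"
```

```text
t 12.0667 pos [0.4746 0.1821 0.0841] ang 75.62 | at turned axes: now-axes cm [0.1  0.01 0.41] after-turn cm [0.1  0.01 0.41] turn 0.0 F [-1.8 -0.9  5.9] M [-0.1   0.34 -0.12] w 0.009531618459203868 g 121.50603979825974
```

```bash
python3 -m crank '[0,0,-0.04,0.04,0, 0,0,0,0.04,0, 0,0,0,0.04,0, 0,0,0,0.04,0, 0,0,0,0.03,0, 0,0,0,0,0, 0,0,0,0,0, 0,0,0,0,0]' | grep -E "pos|ft|wid"
```

```text
position: [0.4748, 0.1821, 0.0831]
ft_force: [-4.1, -1.8, 13.2]
grip_width: 0.0094
```

```bash
python3 -m crank '[0,0,0,0.04,0, 0,0,0,0.04,0, 0,0,0,0.04,0, 0,0,0,0.04,0, 0,0,0,0,0, 0,0,0,0,0, 0,0,0,0,0, 0,0,0,0,0]' | grep -E "pos|ft|wid"
```

```text
position: [0.4746, 0.1821, 0.0809]
ft_force: [-1.3, -2.2, 7.3]
grip_width: 0.0096
```

The force has dropped from 13 N to 7 N, so the rollers are passing the bar's middle. I'll follow it down.

```bash
python3 -m crank '[0,0,0,0.04,0, 0,0,0,0.04,0, 0,0,0,0.04,0, 0,0,0,0.04,0, 0,0,0,0,0, 0,0,0,0,0, 0,0,0,0,0, 0,0,0,0,0]' | grep -E "pos|ft|wid"; python3 -c "
from h import *
need(.475,.183,.08,75.6)"
```

```text
position: [0.4741, 0.1822, 0.0784]
ft_force: [1.4, -0.9, -1.3]
grip_width: 0.0098
t 14.0667 pos [0.4741 0.1822 0.0784] ang 75.62 | at turned axes: now-axes cm [ 0.1   0.06 -0.16] after-turn cm [ 0.1   0.06 -0.16] turn 0.0 F [ 1.4 -0.9 -1.3] M [-0.2  -0.22 -0.01] w 0.009845160916300041 g 120.59486389160156
```

```bash
python3 -m crank '[0,0,0,0.04,0, 0,0,0,0.04,0, 0,0,0,0.04,0, 0,0,0,0.04,0, 0,0,0,0,0, 0,0,0,0,0, 0,0,0,0,0, 0,0,0,0,0]' | grep -E "pos|ft|wid"; python3 -c "
from h import *
need(.475,.183,.08,75.6)"
```

```text
position: [0.474, 0.1822, 0.0769]
ft_force: [2.9, -0.5, -0.9]
grip_width: 0.0101
t 14.7333 pos [0.474  0.1822 0.0769] ang 75.62 | at turned axes: now-axes cm [ 0.1   0.08 -0.31] after-turn cm [ 0.1   0.08 -0.31] turn 0.0 F [ 2.9 -0.5 -0.9] M [-0.15 -0.35 -0.09] w 0.010060565461606401 g 120.5326035618782
```

```bash
python3 -m crank '[0,0,0.03,0.04,0, 0,0,0.03,0.04,0, 0,0,0,0.04,0, 0,0,0,0.04,0, 0,0,0,0,0, 0,0,0,0,0, 0,0,0,0,0, 0,0,0,0,0]' | grep -E "pos|ft|wid"; python3 -c "
from h import *
need(.475,.183,.08,75.6)"
```

```text
position: [0.4743, 0.1821, 0.0752]
ft_force: [0.1, -0.0, -1.4]
grip_width: 0.0094
t 15.4 pos [0.4743 0.1821 0.0752] ang 75.62 | at turned axes: now-axes cm [ 0.1   0.04 -0.48] after-turn cm [ 0.1   0.04 -0.48] turn 0.0 F [ 0.1 -0.  -1.4] M [ 0.07 -0.06 -0.06] w 0.009437318136275118 g 120.54251790046692
```

```bash
python3 -m crank '[0,0,0,0.03,0, 0,0,0,0.03,0, 0,0,0,0.03,0, 0,0,0,0.03,0, 0,0,0,0,0, 0,0,0,0,0, 0,0,0,0,0, 0,0,0,0,0]' | grep -E "pos|ft|wid"; python3 -c "
from h import *
need(.475,.183,.08,75.6)"
```

```text
position: [0.4743, 0.1821, 0.0738]
ft_force: [0.3, 0.5, -7.2]
grip_width: 0.0099
t 16.0667 pos [0.4743 0.1821 0.0738] ang 75.62 | at turned axes: now-axes cm [ 0.11  0.04 -0.62] after-turn cm [ 0.11  0.04 -0.62] turn 0.0 F [ 0.3  0.5 -7.2] M [ 0.02 -0.09 -0.06] w 0.009937025015253318 g 119.8198914527893
```

```bash
python3 -m crank '[0,0,0,0.03,0, 0,0,0,0.03,0, 0,0,0,0.03,0, 0,0,0,0.03,0, 0,0,0,0,0, 0,0,0,0,0, 0,0,0,0,0, 0,0,0,0,0]' | grep -E "pos|ft|wid"; python3 -c "
from h import *
need(.475,.183,.08,75.6)"
```

```text
position: [0.4743, 0.1821, 0.0726]
ft_force: [-0.4, -0.3, -10.5]
grip_width: 0.0095
t 16.7333 pos [0.4743 0.1821 0.0726] ang 75.62 | at turned axes: now-axes cm [ 0.11  0.04 -0.74] after-turn cm [ 0.11  0.04 -0.74] turn 0.0 F [ -0.4  -0.3 -10.5] M [ 0.08 -0.06 -0.02] w 0.009525254611618917 g 119.19834405183792
```

```bash
python3 -m crank '[0,0,0,0.03,0, 0,0,0,0.03,0, 0,0,0,0.02,0, 0,0,0,0,0, 0,0,0,0,0, 0,0,0,0,0, 0,0,0,0,0, 0,0,0,0,0]' | grep -E "pos|ft|wid"; python3 -c "
from h import *
need(.475,.183,.08,75.6)"
```

```text
position: [0.4744, 0.182, 0.0721]
ft_force: [-1.2, 0.0, -7.9]
grip_width: 0.0096
t 17.4 pos [0.4744 0.182  0.0721] ang 75.62 | at turned axes: now-axes cm [ 0.11  0.03 -0.79] after-turn cm [ 0.11  0.03 -0.79] turn 0.0 F [-1.2  0.  -7.9] M [-0.03  0.17 -0.05] w 0.009638455441201024 g 119.49548900127411
```

```bash
python3 -m crank '[0,0,0,0.03,0, 0,0,0,0.03,0, 0,0,0,0.02,0, 0,0,0,0,0, 0,0,0,0,0, 0,0,0,0,0, 0,0,0,0,0, 0,0,0,0,0]' | grep -E "pos|ft|wid"; python3 -c "
from h import *
need(.475,.183,.08,75.6)"
```

```text
position: [0.4745, 0.182, 0.0716]
ft_force: [-3.9, -1.4, 1.6]
grip_width: 0.01
t 18.0667 pos [0.4745 0.182  0.0716] ang 75.62 | at turned axes: now-axes cm [ 0.1   0.03 -0.84] after-turn cm [ 0.1   0.03 -0.84] turn 0.0 F [-3.9 -1.4  1.6] M [-0.26  0.7  -0.02] w 0.01003025943448017 g 120.82724243402481
```

```bash
python3 -m crank '[0,0,0,0.03,0, 0,0,0,0.03,0, 0,0,0,0.02,0, 0,0,0,0,0, 0,0,0,0,0, 0,0,0,0,0, 0,0,0,0,0, 0,0,0,0,0]' | grep -E "pos|ft|wid"; python3 -c "
from h import *
need(.475,.183,.08,75.6)"
```

```text
position: [0.4745, 0.1821, 0.0715]
ft_force: [-7.0, -2.0, 9.8]
grip_width: 0.0098
t 18.7333 pos [0.4745 0.1821 0.0715] ang 75.63 | at turned axes: now-axes cm [ 0.1   0.02 -0.85] after-turn cm [ 0.1   0.02 -0.85] turn 0.0 F [-7.  -2.   9.8] M [-0.32  1.18 -0.  ] w 0.009815361834692858 g 122.02778488397598
```

The force climbed to 10 N while the position stopped at 0.0715, about 15 mm below first touch, so the bar is seated. I'll ease off, open, and check the wrist before withdrawing.

```bash
python3 -m crank '[0,0,-0.04,-0.05,0, 0,0,-0.04,-0.04,0, 0,0,0,0,0, 0,0,0,0,0, 1.5,0,0,0,0, 2.5,0,0,0,0, 3.5,0,0,0,0, 3.5,0,0,0,0]' 40
python3 -m crank '[3.5,0,0,0,0, 3.5,0,0,0,0, 3.5,0,0,-0.3,0, 3.5,0,0,-0.8,0, 3.5,0,0,-1.5,0, 3.5,0,0,-2,0, 3.5,0,0,-2.5,0, 3.5,0,0,-2.5,0]' 
python3 -m crank '[3.5,0,0,-3,0, 3.5,0,0,-3,0, 3.5,-3,0,-1,0, 3.5,-3.5,0,0,0, 3.5,-3.5,0,0,0, 3.5,-3.5,0,0,0, 3.5,-3.5,0,0,0, 3.5,-3,0,0,0]'
python3 - <<'E'
from h import *
t=optics.get_image("top");s=optics.get_image("side")
cv2.imwrite("pics/f.png",np.hstack([cv2.resize(p["color"][v-50:v+50,u-40:u+40],None,fx=5,fy=5,interpolation=2) for p,u,v in((t,195,227),(s,221,190))])[:,:,::-1])
E
```

```text
time_s: 19.4
position: [0.4739, 0.1825, 0.0716]
tool_rot: [[0.248, 0.969, 0.001], [0.969, -0.248, 0.0], [0.001, 0.001, -1.0]]
ft_force: [-0.5, -0.2, 0.2]
grip_width: 0.0352
gripper_force: 0.0
time_s: 20.07
position: [0.4735, 0.1822, 0.1691]
tool_rot: [[0.248, 0.969, -0.0], [0.969, -0.248, 0.0], [-0.0, -0.0, -1.0]]
ft_force: [0.1, 0.6, 0.3]
grip_width: 0.0347
gripper_force: 0.0
time_s: 20.73
position: [0.4232, -0.0131, 0.2383]
tool_rot: [[0.249, 0.969, 0.001], [0.969, -0.249, -0.0], [-0.0, 0.001, -1.0]]
ft_force: [0.1, -0.4, 0.5]
grip_width: 0.0349
gripper_force: 0.0
```

View pics/f.png

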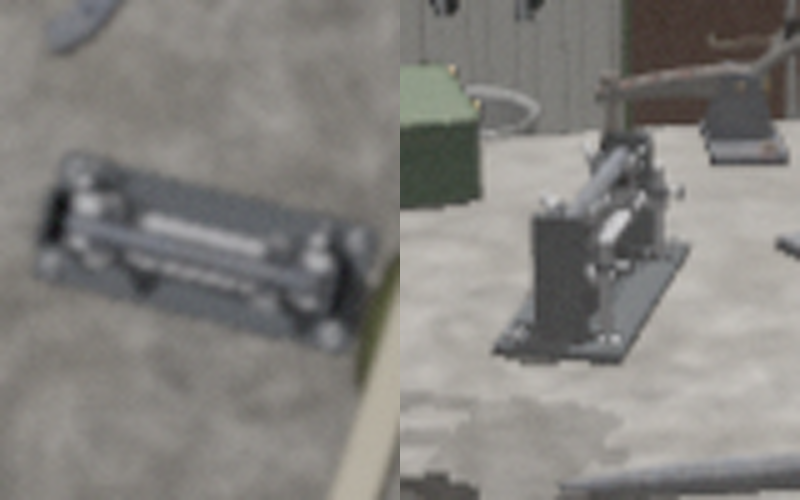

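The bar lies centred along the rack, down in both clips and between the cheeks, and the gripper is clear of it. The force record shows the peak, the clips pulling it down, then the pads taking the load. Handing in.

```bash
python3 -m crank '[3.5,0,0,0,0, 3.5,0,0,0,0, 3.5,0,0,0,0, 3.5,0,0,0,0, 3.5,0,0,0,0, 3.5,0,0,0,0, 3.5,0,0,0,0, 3.5,0,0,0,0]' | grep ft; python3 -c "
from rig import env
print(env.close_job())"
```

```text
ft_force: [0.3, -0.1, 0.2]
the job is handed in; nothing more can be done
None
```

The bar is in the clip rack, snapped into both clips and down on its seats, and the job is handed in. The highest press I read was about 15 N, the robot is clear, and no verdict came back.

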